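# Catch a hammer-head bolt in a slotted strut and slide it home

### The arm

A 6-joint arm with a two-finger parallel gripper is mounted at the origin on a cart in front of the work surface, level with it; the furniture and walls round the work are solid. World frame = base frame: x ahead of the robot, y to its left, z up, the work surface at z = 0. Lengths are in m, angles in degrees, forces in N, time in s.
With the tool pointing down it reaches from about 0.25 to 0.725 m from the base axis. Payload 9.7 kg.
Tool frame: the origin (TCP) lies at the very end of the fingers, on their centre line; the grasp point (between the pads) lies 19 mm behind it (bot.grip_depth is the distance from the TCP to the grasp point, in m); z points along the fingers, y is the direction in which the jaws open and shut (so a half turn about z gives the same grasp; the last joint's range is limited). The gripper opens to 85 mm and grips with 20 to 120 N. Pads are 22 mm wide; open, the fingers measure 114 mm over their backs; the gripper's body (76 mm by 85 mm) begins 54 mm behind the grasp point. The pads swing forward as they close: fully open they stand 13 mm farther back than shut.
Start: joints at [68.182, 4.979, 10.078, 95.1, 0, 90], TCP at [0.204, 0.511, 0.231] pointing down, gripper open.
Joint ranges: [-179.16, 179.16], [-48.56, 103.87], [-65.8, 70.77], [-126.05, 130.52], [-82.76, 87.17], [-180, 180]. Speed limits (degrees/s): [127.2, 127.2, 147.25, 180, 180, 180].

### API

Orientations are given as [roll, pitch, yaw] about the fixed x, y, z axes, in that order (R = Rz(yaw) Ry(pitch) Rx(roll)).
In Python, from workcell import telemetry, optics, order, bot gives the robot as it stands. The module is installed in compiled form; this text tells all that it offers.
- The arm moves only by the shell command python3 -m inch 'ROWS' [FORCE]. ROWS is JSON, a list of rows, each a list of 7 numbers: the shift along the tool's x, y, z in m, then the turn, a rotation vector about the tool's x, y, z in rad, then the closure, from 0 (fully open) to 1 (shut). In form: [[tx, ty, tz, rx, ry, rz, grip], ...]. A call has 1 to 12 rows; each row is the pose to reach, as a shift and turn from the pose commanded when the call began, along the tool's axes at that moment; what a row does not reach only later rows make up. A row lasts 1/12 s, in which the tool goes at most 41.7 mm and 7.16 degrees, less where a joint would pass 70% of its speed; a pose out of reach is approached as far as the arm can. A call with a gripper value outside its range is refused whole. The fingers move at their own pace and stop on an object; FORCE is the grip in N (left out, the last holds). Time passes only in rows, so rows that repeat a pose let the fingers close. It gives the time, the measured TCP pose, the force and the opening at its end, in the units of the state.
- telemetry.get_obs(): the state, without advancing time (a new reading comes with each control period).
- optics.camera(name): name is "side" or "top" or "wrist"; returns (picture, depth): 480x640x3 uint8, red, green, blue; 480x640 float32, m along the optical axis (not along the pixel's ray), 0 where there is no reading.
- optics.camera_info(name): a dict with "camera_matrix" (3x3 intrinsics, pixels), "xyz" and "attitude" of the camera in the world; the wrist camera has in their place "mount" (4x4, takes a point from camera to tool coordinates, whose origin is the TCP and whose axes are the flange's). Camera axes: x right, y down, z forward; pixel columns grow to the right and rows downward; lengths in m; the calibration is good to about 2 mm. A picture is of the moment at which its call begins: read the wrist's pose just before it. camera_info takes no time and is no camera call.
- order.job_done(): hands the job in, once; it reports no verdict.
The state is a dict: "time": time; "q": joint angles; "qd": joint speeds; "joint_efforts": joint torques, N m; "ee_pos": TCP position; "tcp_rot": TCP orientation; "wrist_force": force on the tool from outside, world axes, zero at the start; "torque": the same for the moment, N m; "opening": finger opening in m.
Only numpy, scipy, OpenCV 4.12 (cv2) and the standard library are available. Lean on these libraries where they do the work, as an engineer would, in place of code of your own. Each camera call takes 0.05 s, during which the arm holds its last target. There are 200 camera calls.

### The job

Mount the orange-handled hammer-head bolt in the slotted strut: at the blue-painted stretch lower its foot lengthwise through the slot, press it down against its spring, give it a quarter turn and let it rise so that the lips catch in its grooves. Then slide the caught bolt gently along the slot, away from the blue paint, until it rests against the black stop inside the strut, and let go of it. Use light forces, and leave the timer, the glass dish and the small beaker where they are.

Things in the scene. Friction and masses are not known exactly. Their poses are not given: they have to be found in the camera images.
- bolt: Spring-loaded hammer-head bolt, upright, 83 mm high, about 110 g, same after a half turn. Origin: centre of the underside of its relaxed spring shoe; z up the bolt, y along the hammer head. Shoe: 14 x 28 mm plate that can be pushed up 10 mm into the bolt against a spring (2.5 N to start, then 0.8 N per mm). Round neck 13 mm thick, black collar 24 mm across at z = 55 to 61 mm.
- bolt_head (a point): Point on the bolt's axis at its origin's z + 13 mm: underside of the steel hammer head, which is 9 mm high (z = 13 to 22 mm), 34 mm long in y, 19 mm wide in x, ends narrowed so it can turn inside the strut. In its top face, near each end, a groove 3 mm deep and 5.5 mm wide runs in x, 9 to 14.5 mm from the axis, for the strut's lips.
- bolt_grip (a point): Middle of the bolt's orange handle bar, 72 mm above the bolt's origin: bar 44 mm long in y (parallel to the hammer head), 13 mm wide in x, 22 mm high.
- strut: Aluminium slotted strut fixed on the bench, slot up, along its own y. Origin: centre of its underside. 240 x 41 x 25 mm, ends capped. Inside 37 mm wide, floor at z = 2 mm. Towards the +y end a black stop sits inside, its place not measured, to be felt: face 21 to 71 mm from the middle. Its rubber face gives 4 mm at 2 N per mm, then rigid. A bolt touching it has its axis 9.5 mm short of it.
- entry (a point): Centre of the blue-painted stretch (40 mm long) of the slot where the bolt goes in, at the strut's top (z = 25 mm), 70 mm from the middle towards the -y end; axes as the strut's. Slot 21 mm wide along y, between rolled lips 2.5 mm thick reaching down to z = 18 mm.
- caught (a point): Point on the slot's centre line under point entry, at the height (z = 12 mm) of point bolt_head when the lips sit in the grooves: bolt y along strut x, spring in 3 mm (5 N). The head turns freely 3 mm or more below that (7.5 N); the spring is solid 7 mm below (10.5 N). Sliding a caught bolt takes several N of friction. Over 25 N between bolt and strut damages them.
- timer: White three-button lab timer, 62 x 62 x 19 mm, bystander. Origin at the centre of its underside.
- petri_dish: Clear round dish, 64 mm across, 12 mm high, bystander. Origin at the centre of its underside.
- small_beaker: Clear glass beaker, 58 mm across, 68 mm high, bystander. Origin at the centre of its underside.
Mind the look-alikes: they are no part of the job. What is shaped like the bolt but pink or yellow is not meant.

How it is judged:
By the outcome, as a careful person would: the job done as asked, in the order asked, and still so for the second after the job is handed in, with the robot touching nothing.
It also fails if it takes over 51 s, if anything falls off the work surface, if the arm or the gripper's body presses on something with over 40 N, if the wrist force passes 120 N, or if a joint passes its speed limit or range.

## Working session

There is one attempt and no reset: what is moved stays moved. The work goes in short steps, Python scripts to look and compute and a shell command to move; the robot and the scene stay as the last step left them, time stands still between calls to the robot, and variables do not carry over. Pictures are saved under pics/ and viewed, about 8 in all and at most 12, crops included, and the job is handed in when it is done.

```bash
mkdir -p pics; cat > h.py <<'E'
import numpy as np, cv2
from scipy.spatial.transform import Rotation as R
from workcell import telemetry, optics, order, bot
def cam(n):
    i=optics.camera_info(n); K=np.array(i["camera_matrix"])
    if "mount" in i:
        o=telemetry.get_obs(); T=np.eye(4); T[:3,:3]=R.from_euler('xyz',o["tcp_rot"],degrees=True).as_matrix(); T[:3,3]=o["ee_pos"]
        T=T@np.array(i["mount"])
    else:
        T=np.eye(4); T[:3,3]=i["xyz"]; T[:3,:3]=R.from_euler('xyz',i["attitude"],degrees=True).as_matrix()
    im,d=optics.camera(n); return im,d,K,T
def ray(px,K,T,z):
    px=np.atleast_2d(px).astype(float); v=np.c_[px,np.ones(len(px))]@np.linalg.inv(K).T@T[:3,:3].T
    return T[:3,3]+v*((z-T[2,3])/v[:,2])[:,None]
def pts(d,K,T):
    v,u=np.mgrid[:480,:640]; p=np.c_[u.ravel(),v.ravel(),np.ones(u.size)]@np.linalg.inv(K).T*d.ravel()[:,None]
    return (p@T[:3,:3].T+T[:3,3]).reshape(480,640,3)
E
python3 - <<'E'
from h import *
print(telemetry.get_obs()); print(optics.camera_info("top"),optics.camera_info("side"),optics.camera_info("wrist"))
for n in("top","side"):
    im,d,K,T=cam(n); np.savez(f"pics/{n}0.npz",im=im,d=d,K=K,T=T); cv2.imwrite(f"pics/{n}0.png",im[:,:,::-1]); print(n,T[:3,:3])
E
```

```text
{'time': 0.0, 'q': array([6.81822574e+01, 5.01088264e+00, 1.00327538e+01, 9.50989848e+01,
       1.52913819e-03, 8.99982143e+01]), 'qd': array([ 0.10579788,  0.00646561,  0.02930676, -0.07503667, -0.01695775,
        0.00121483]), 'joint_efforts': array([-9.34901109e-04, -5.20388210e+01,  4.64804220e+01,  1.62049709e-02,
       -6.72102647e-05, -1.05508511e-05]), 'ee_pos': array([0.20431577, 0.51038793, 0.23056993]), 'tcp_rot': array([-1.79922886e+02, -1.53154016e-03,  1.58184041e+02]), 'wrist_force': array([ 0.02876147,  0.32423311, -0.48045383]), 'torque': array([-0.02014182,  0.01455781, -0.0226067 ]), 'opening': 0.08550996858671504}
{'camera_matrix': array([[433.5932084 ,   0.        , 310.34138603],
       [  0.        , 433.5932084 , 241.70301988],
       [  0.        ,   0.        ,   1.        ]]), 'xyz': array([ 0.48144239, -0.0558635 ,  1.0999326 ]), 'attitude': array([-176.03113266,   -1.19636345,  -91.55854302])} {'camera_matrix': array([[527.01925604,   0.        , 308.44080356],
       [  0.        , 527.01925604, 241.61563457],
       [  0.        ,   0.        ,   1. 
[... 201 characters left out ...]

       [  0.        , 342.81238552, 239.86369775],
       [  0.        ,   0.        ,   1.        ]]), 'mount': array([[ 4.14840425e-04, -9.55841480e-01, -2.93882447e-01,
         7.50048561e-02],
       [ 9.99998956e-01,  8.03249057e-04, -1.20095222e-03,
        -4.78394779e-04],
       [ 1.38398074e-03, -2.93881642e-01,  9.55840816e-01,
        -1.42964676e-01],
       [ 0.00000000e+00,  0.00000000e+00,  0.00000000e+00,
         1.00000000e+00]])}
top [[-0.02719242 -0.99727205  0.0686223 ]
 [-0.99941215  0.02568854 -0.0227037 ]
 [ 0.02087896 -0.06919933 -0.99738434]]
side [[ 0.805177   -0.22094238  0.55034031]
 [-0.59287017 -0.321745    0.73823107]
 [ 0.01396271 -0.92068704 -0.39005182]]
```

View pics/top0.png

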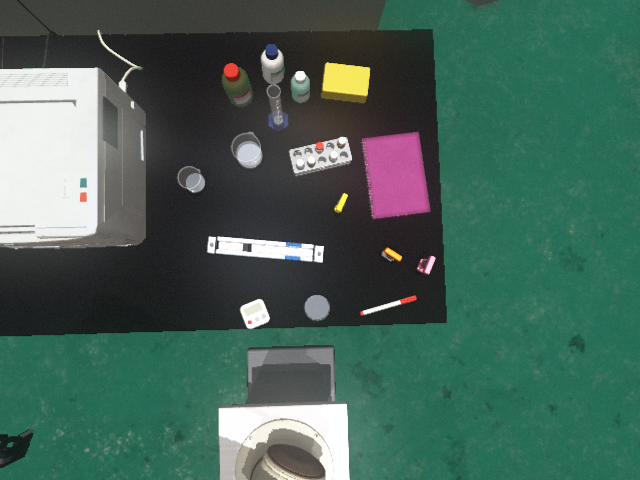

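View pics/side0.png

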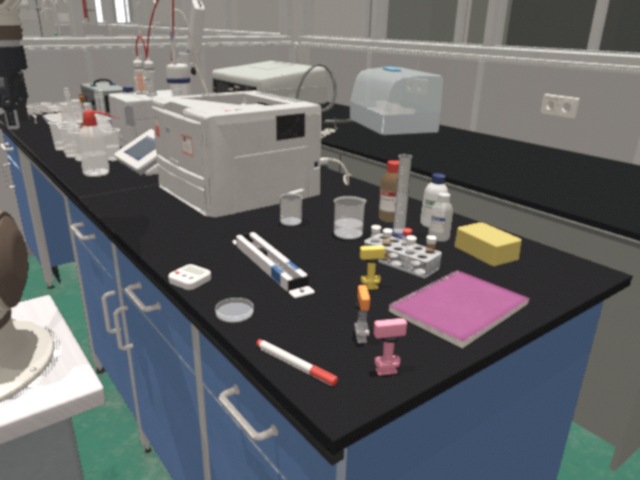

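Top view: orange bolt near (392,254), strut from (208,245) to (323,254) with blue at (292,250), pink look-alike at (427,265), yellow at (341,203), timer at (255,314), dish at (317,307), beaker at (192,180). The side view agrees: orange bolt upright at (363,300).

```bash
cat > m0.py <<'E'
from h import *
for n in("top","side"):
    f=np.load(f"pics/{n}0.npz"); im,d,K,T=[f[k] for k in("im","d","K","T")]; P=pts(d,K,T)
    hsv=cv2.cvtColor(im,cv2.COLOR_RGB2HSV); H,S,V=cv2.split(hsv)
    m=(H>8)&(H<20)&(S>150)&(V>120)
    if n=="top": m[:, :370]=0; m[:,420:]=0
    else: m[:280]=0; m[320:]=0; m[:,:350]=0
    v,u=np.nonzero(m); q=P[m&(d>0)]
    print(n,"orange n",len(u),"uv",u.mean(),v.mean(),"depth med",np.median(q,0),q.min(0),q.max(0))
    if n=="top":
        w=ray(np.c_[u,v],K,T,.083); r=cv2.minAreaRect((w[:,:2]*1000).astype(np.float32)); print("rect at z83",r)
        b=((H>100)&(H<125)&(S>100)&(V>80)); b[:235]=0;b[265:]=0;b[:,:270]=0;b[:,320:]=0
        v,u=np.nonzero(b); w=ray(np.c_[u,v],K,T,.025); print("blue",len(u),w.mean(0),cv2.minAreaRect((w[:,:2]*1000).astype(np.float32)))
        s=(V>110); s[:230]=0;s[270:]=0;s[:,:200]=0;s[:,330:]=0
        v,u=np.nonzero(s); w=ray(np.c_[u,v],K,T,.025); print("strut",cv2.minAreaRect((w[:,:2]*1000).astype(np.float32)))
        print("strut z",np.median(P[s&(d>0)],0))
E
python3 m0.py
```

```text
top orange n 47 uv 391.8510638297872 253.74468085106383 depth med [ 0.5180666  -0.27113665  0.08070296] [ 0.50286313 -0.29190766  0.06538584] [ 0.53432001 -0.2532764   0.08633458]
rect at z83 ((517.7614135742188, -272.4065246582031), (44.28854751586914, 14.494879722595215), 54.659786224365234)
blue 115 [ 0.53298093 -0.035533    0.025     ] ((533.5563354492188, -35.457252502441406), (35.366966247558594, 43.86335372924805), 84.45838165283203)
strut ((541.1363525390625, 32.37992858886719), (287.4264831542969, 44.27334213256836), 83.71080780029297)
strut z [0.54131352 0.02939525 0.0050676 ]
side orange n 173 uv 363.2369942196532 298.67052023121386 depth med [ 0.50786912 -0.28610329  0.07298725] [ 0.50043721 -0.29408732 -0.00082303] [ 0.64490004 -0.13386821  0.08471606]
```

```bash
cat > go.py <<'E'
import sys; from h import *
x,y,z,phi=map(float,sys.argv[1:5]); o=telemetry.get_obs()
A=R.from_euler('xyz',o["tcp_rot"],degrees=True); B=R.from_euler('xyz',[180,0,phi+90],degrees=True)
t=A.inv().apply(np.array([x,y,z])-o["ee_pos"]); r=(A.inv()*B).as_rotvec()
print(np.round(t,4),np.round(r,4),"t",o["time"],o["ee_pos"],o["tcp_rot"],o["wrist_force"],o["opening"])
E
python3 -m inch '[[-0.58,-0.61,0.05,0,0,0.235,0.3],[-0.58,-0.61,0.05,0,0,0.235,0.3],[-0.58,-0.61,0.05,0,0,0.235,0.3],[-0.58,-0.61,0.05,0,0,0.235,0.3],[-0.58,-0.61,0.05,0,0,0.235,0.3],[-0.58,-0.61,0.05,0,0,0.235,0.3],[-0.58,-0.61,0.05,0,0,0.235,0.3],[-0.58,-0.61,0.05,0,0,0.235,0.3],[-0.58,-0.61,0.05,0,0,0.235,0.3],[-0.58,-0.61,0.05,0,0,0.235,0.3],[-0.58,-0.61,0.05,0,0,0.235,0.3],[-0.58,-0.61,0.05,0,0,0.235,0.3]]' 30
python3 go.py .518 -.272 .18 54.7
```

```text
time: 1.1
ee_pos: [0.3893, 0.0449, 0.2016]
tcp_rot: [180.0, 0.0, 144.7]
wrist_force: [0.6, 1.2, 0.3]
opening: 0.0595
[-0.2881 -0.1844  0.0216] [0.0004 0.0003 0.0003] t 1.1 [0.38931902 0.04487601 0.20155318] [1.79978641e+02 1.81036881e-02 1.44719166e+02] [0.56158764 1.1823253  0.25681455] 0.05950440039669537
```

```bash
python3 -m inch '[[-0.285,-0.184,0.022,0,0,0,0.3],[-0.285,-0.184,0.022,0,0,0,0.3],[-0.285,-0.184,0.022,0,0,0,0.3],[-0.285,-0.184,0.022,0,0,0,0.3],[-0.285,-0.184,0.022,0,0,0,0.3],[-0.285,-0.184,0.022,0,0,0,0.3],[-0.285,-0.184,0.022,0,0,0,0.3],[-0.285,-0.184,0.022,0,0,0,0.3],[-0.285,-0.184,0.022,0,0,0,0.3],[-0.285,-0.184,0.022,0,0,0,0.3],[-0.285,-0.184,0.022,0,0,0,0.3],[-0.285,-0.184,0.022,0,0,0,0.3]]'
cat > wb.py <<'E'
import sys; from h import *
im,d,K,T=cam("wrist"); cv2.imwrite(f"pics/{sys.argv[1]}.png",im[:,:,::-1]); np.savez(f"pics/{sys.argv[1]}.npz",im=im,d=d,K=K,T=T)
P=pts(d,K,T); H,S,V=cv2.split(cv2.cvtColor(im,cv2.COLOR_RGB2HSV))
m=(H>5)&(H<20)&(S>120)&(V>100)&(d>0)&(P[:,:,2]>.05)&(P[:,:,2]<.3)
n,l,st,c=cv2.connectedComponentsWithStats(m.astype(np.uint8)); i=1+st[1:,4].argmax(); m=l==i
z=P[m][:,2]; zt=np.percentile(z,90); t=m&(P[:,:,2]>zt-.006); q=P[t]
v,u=np.nonzero(t); print("n",m.sum(),c[i],"ztop",zt, "top rect depth",cv2.minAreaRect((q[:,:2]*1000).astype(np.float32)))
print("ray rect",cv2.minAreaRect((ray(np.c_[u,v],K,T,float(sys.argv[2]))[:,:2]*1000).astype(np.float32)))
E
python3 wb.py w1 .083; python3 go.py .518 -.272 .18 54.7
```

```text
time: 2.1
ee_pos: [0.5153, -0.2668, 0.1799]
tcp_rot: [180.0, -0.0, 144.8]
wrist_force: [-0.4, -0.2, -0.9]
opening: 0.0597
n 1259 [306.25337569 242.60047657] ztop 0.08396499409927671 top rect depth ((514.6146240234375, -273.55657958984375), (43.15956497192383, 12.71934700012207), 54.395965576171875)
ray rect ((513.9653930664062, -273.04449462890625), (42.844993591308594, 13.128448486328125), 54.80421447753906)
[-0.0052 -0.003   0.0002] [0.0002 0.0004 0.0015] t 2.15 [ 0.51542992 -0.26656992  0.18018881] [1.79986978e+02 2.01915633e-02 1.44787275e+02] [-0.262627    0.63237896  0.08181677] 0.059883365012492404
```

View pics/w1.png

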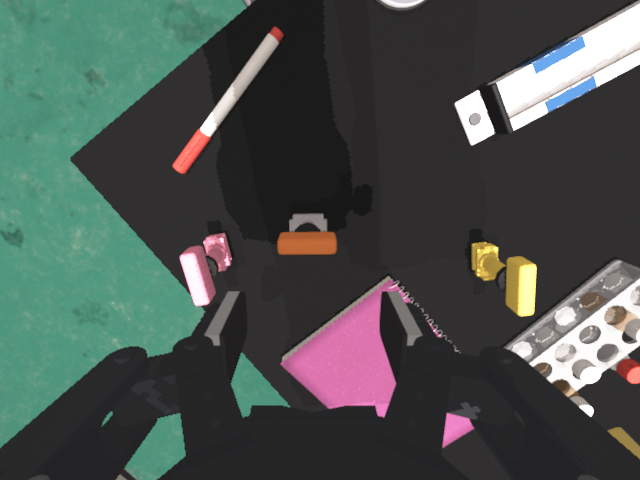

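Orange bolt's handle is at (306,243), parallel to the jaw axis, with nothing in the way; pink (197,275) and yellow (520,287) are clear of the fingers.

```bash
python3 go.py .5143 -.2733 .05 54.6
```

```text
[-0.0029 -0.0062  0.1302] [0.0002 0.0004 0.0033] t 2.15 [ 0.51542992 -0.26656992  0.18018881] [1.79986978e+02 2.01915633e-02 1.44787275e+02] [-0.262627    0.63237896  0.08181677] 0.059883365012492404
```

```bash
python3 -m inch '[[-0.003,-0.006,0.03,0,0,0.003,0.3],[-0.003,-0.006,0.06,0,0,0.003,0.3],[-0.003,-0.006,0.09,0,0,0.003,0.3],[-0.003,-0.006,0.115,0,0,0.003,0.3],[-0.003,-0.006,0.13,0,0,0.003,0.3],[-0.003,-0.006,0.13,0,0,0.003,0.3],[-0.003,-0.006,0.13,0,0,0.003,0.3]]'
python3 wb.py w2 .083
python3 go.py .5143 -.2733 .05 54.6
```

```text
time: 2.73
ee_pos: [0.5144, -0.2734, 0.0501]
tcp_rot: [-180.0, -0.0, 144.6]
wrist_force: [0.6, -0.5, 1.1]
opening: 0.0595
n 5803 [315.54075478 334.01619852] ztop 0.08374932211780356 top rect depth ((514.8662109375, -273.2532958984375), (43.86716842651367, 13.951874732971191), 55.435176849365234)
ray rect ((513.3601684570312, -272.2287292480469), (42.821372985839844, 15.444208145141602), 55.39045333862305)
[0.001  0.     0.0012] [0.0003 0.0016 0.0001] t 2.7833 [ 0.51507119 -0.27386689  0.05123598] [1.79984631e+02 9.08860981e-02 1.44606585e+02] [0.06502754 0.8305788  0.20806324] 0.059873817796134814
```

```bash
python3 -m inch '[[0,0,0,0,0,0,0.6],[0,0,0,0,0,0,0.6],[0,0,0,0,0,0,0.6],[0,0,0,0,0,0,0.6],[0,0,0,0,0,0,0.6],[0,0,-0.02,0,0,0,0.6],[0,0,-0.05,0,0,0,0.6],[0,0,-0.08,0,0,0,0.6],[0,0,-0.1,0,0,0,0.6],[0,0,-0.1,0,0,0,0.6],[0,0,-0.1,0,0,0,0.6]]' 45
python3 go.py .5333 -.0365 .15 83.9; python3 wb.py w3 .183
```

```text
time: 3.7
ee_pos: [0.5149, -0.2749, 0.1504]
tcp_rot: [-180.0, 0.1, 144.5]
wrist_force: [-0.1, 0.2, -0.9]
opening: 0.0433
[1.233e-01 2.048e-01 2.000e-04] [-0.0006  0.0015 -0.5125] t 3.7 [ 0.5149227  -0.27488881  0.15038051] [-1.79990038e+02  9.02482494e-02  1.44534581e+02] [-0.09826476  0.24420546 -0.88807994] 0.04334348854030845
n 5592 [313.1056867  328.46155222] ztop 0.18229478619272366 top rect depth ((514.1416625976562, -275.2633056640625), (43.52122497558594, 15.644716262817383), 53.98969650268555)
ray rect ((511.1762390136719, -272.9332580566406), (42.28913116455078, 15.18191909790039), 54.61391067504883)
```

View pics/w3.png

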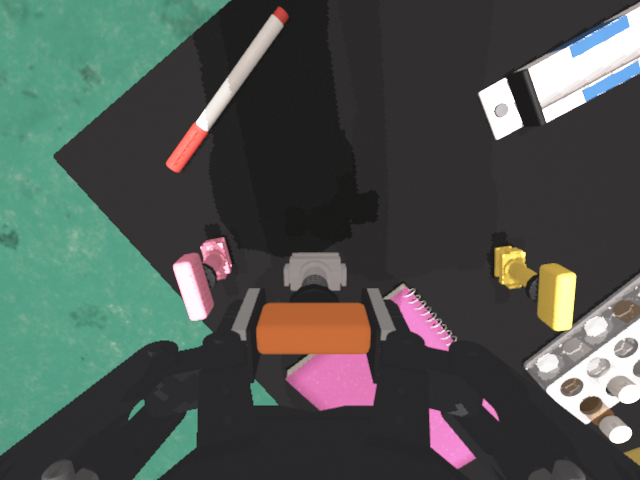

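Bolt held firmly, handle at (313,328), foot (315,270) square with the fingers. Moving over the entry.

```bash
python3 -m inch '[[0.123,0.205,0,0,0,-0.512,0.6],[0.123,0.205,0,0,0,-0.512,0.6],[0.123,0.205,0,0,0,-0.512,0.6],[0.123,0.205,0,0,0,-0.512,0.6],[0.123,0.205,0,0,0,-0.512,0.6],[0.123,0.205,0,0,0,-0.512,0.6],[0.123,0.205,0,0,0,-0.512,0.6],[0.123,0.205,0,0,0,-0.512,0.6],[0.123,0.205,0,0,0,-0.512,0.6],[0.123,0.205,0,0,0,-0.512,0.6],[0.123,0.205,0,0,0,-0.512,0.6]]'
python3 go.py .5333 -.0365 .15 83.9; python3 wb.py w4 .183
```

```text
time: 4.67
ee_pos: [0.5331, -0.0372, 0.1491]
tcp_rot: [-180.0, -0.1, 173.8]
wrist_force: [0.2, -0.6, -1.7]
opening: 0.0431
[-0.0001  0.0008 -0.0009] [-0.0002 -0.0009 -0.002 ] t 4.6667 [ 0.53306721 -0.03724842  0.1490957 ] [-1.79988024e+02 -5.06441330e-02  1.73782815e+02] [ 0.18729061 -0.55025137 -1.70653569] 0.043074864302576434
n 5570 [313.07666068 328.47701975] ztop 0.18098102725661241 top rect depth ((531.525146484375, -37.651615142822266), (43.25819778442383, 13.801024436950684), 84.29967498779297)
ray rect ((527.76611328125, -37.20664596557617), (41.61543273925781, 14.974288940429688), 83.87659454345703)
```

View pics/w4.png

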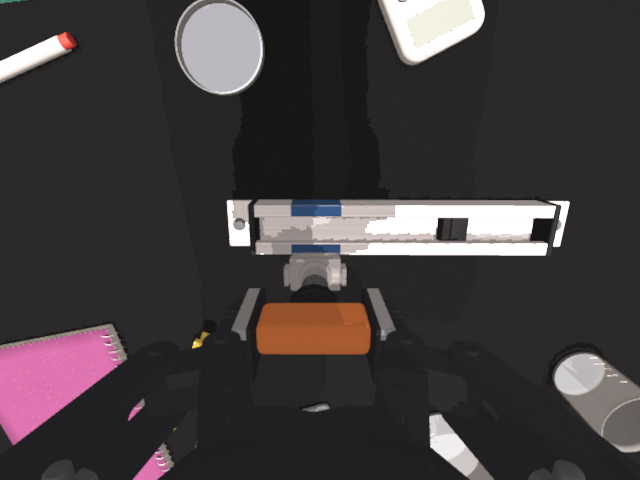

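Strut lies across rows 200–255; blue paint at columns 292–341, stop's near face around column 438, foot at (315,270). Measuring the slot and the handle in the tool frame from this same picture.

```bash
cat > m4.py <<'E'
import sys; from h import *
f=np.load(f"pics/{sys.argv[1]}.npz"); im,d,K,T=[f[k] for k in("im","d","K","T")]
P=pts(d,K,T); H,S,V=cv2.split(cv2.cvtColor(im,cv2.COLOR_RGB2HSV)); tcp=(T@np.linalg.inv(np.array(optics.camera_info("wrist")["mount"])))
print("tcp",tcp[:3,3])
def tool(p): return ((p-tcp[:3,3])@tcp[:3,:3])*1000
h=(H>5)&(H<20)&(S>120)&(d>0); h[:290]=0; q=tool(P[h]); zt=np.percentile(q[:,2],5)
for w in(1,2,4):
    t=q[q[:,2]<zt+w]; print("handle top tool",w,zt,len(t),t[:,0].min(),t[:,0].max(),t[:,1].min(),t[:,1].max())
b=(H>100)&(H<125)&(S>100)&(V>40); b[:195]=0;b[260:]=0;b[:,:280]=0;b[:,355:]=0
v,u=np.nonzero(b); print("blue z",np.median(P[b][:,2]))
for a in(v<230,v>=230):
    w=ray(np.c_[u,v][a],K,T,.025); print("blue px",a.sum(),u[a].min(),u[a].max(),v[a].min(),v[a].max(),"mean",w.mean(0),"x",w[:,0].min(),w[:,0].max(),"y",w[:,1].min(),w[:,1].max())
for c in(270,285,360,400,420,500,530):
    col=V[195:262,c].astype(int); z=P[195:262,c,2]*1000
    print(c,[(195+i,int(col[i]),int(round(z[i]))) for i in range(0,67) if (0<i<66 and (abs(col[i]-col[i-1])>25 or abs(z[i]-z[i-1])>5))])
E
python3 m4.py w4
```

```text
tcp [ 0.53306709 -0.03724847  0.14909559]
handle top tool 1 -32.135230347066425 1869 -4.1296355006734755 8.394943938730817 -21.459949900303812 20.78880846060582
handle top tool 2 -32.135230347066425 2940 -4.864498061646789 8.394943938730817 -22.145683655055013 20.982090919810627
handle top tool 4 -32.135230347066425 3543 -5.451566681651493 8.394943938730817 -22.559872508939172 21.056631372488567
blue z 0.0255260994769701
blue px 739 291 340 199 215 mean [ 0.51316325 -0.03411728  0.025     ] x 0.5046026741601184 0.5214024798522727 y -0.05325888319685457 -0.01438636822380386
blue px 338 292 339 245 252 mean [ 0.54688463 -0.03749094  0.025     ] x 0.5422234730221599 0.5523899750125559 y -0.05710485558833771 -0.01808956246848995
270 [(199, 86, 3), (200, 123, 6), (205, 174, 26), (217, 183, 2), (240, 138, 19), (243, 195, 25), (254, 121, 1), (255, 40, -2)]
285 [(199, 88, 2), (200, 125, 6), (201, 134, 12), (205, 178, 25), (217, 184, 1), (229, 164, 3), (240, 137, 20), (247, 144, 292), (248, 147, 25), (254, 96, 1), (255, 36, -1)]
360 [(199, 69, 1), (200, 126, 5), (201, 143, 10), (203, 145, 18)
[... 299 characters left out ...]
2), (240, 170, 18), (241, 142, 22), (242, 176, 24), (243, 253, 25), (254, 246, -1), (255, 84, -1), (256, 41, 0)]
420 [(200, 119, 4), (201, 143, 10), (202, 143, 15), (205, 250, 26), (217, 252, 3), (227, 255, 292), (228, 255, 2), (234, 201, 3), (240, 169, 19), (241, 142, 21), (243, 252, 25), (254, 251, -1), (255, 139, -1), (256, 41, -1)]
500 [(200, 121, 3), (201, 146, 8), (202, 146, 13), (205, 230, 24), (218, 255, 1), (240, 168, 2), (241, 144, 22), (243, 251, 25), (255, 202, -2), (256, 43, 0)]
530 [(200, 120, 2), (201, 146, 6), (202, 147, 12), (205, 190, 25), (206, 255, 25), (218, 255, 2), (233, 223, 3), (234, 135, 2), (238, 61, 4), (241, 118, 20), (243, 250, 25), (255, 201, -1), (256, 42, 0)]
```

```bash
cat >> m4.py <<'E'
C=[]
for c in(265,280,360,400,420,500,530):
    col=V[:,c].astype(float)
    # z-based edges with subpixel from listed rows
    z=P[:,c,2]*1000; z[z>100]=25; on=np.nonzero((z[195:262]>22.5))[0]+195
    g=on[np.argmax(np.diff(on))], on[np.argmax(np.diff(on))+1]
    e=[on[0]-.5,g[0]+.5,g[1]-.5,on[-1]+.5]; w=tool(ray([[c,x] for x in e],K,T,.025)); C.append([w[:,1].mean(),*w[:,0]])
    print(c,e,w[:,0].round(1), "ctr in %.2f out %.2f"%(w[1:3,0].mean(),w[[0,3],0].mean()),w[:,1].round(1))
C=np.array(C); ctr=C[:,1:].mean(1); p=np.polyfit(C[:,0],ctr,1); print("centre line tool x = ",p, "angle deg",np.degrees(np.arctan(p[0])))
w=tool(ray(np.c_[u,v],K,T,.025)); print("blue tool y", w[:,1].min(),w[:,1].max())
E
python3 m4.py w4 | tail -9
```

```text
265 [np.float64(201.5), np.float64(216.5), np.float64(232.5), np.float64(253.5)] [ 24.7  12.6  -0.7 -18.7] ctr in 5.97 out 3.02 [-38.6 -39.1 -39.6 -40.4]
280 [np.float64(204.5), np.float64(225.5), np.float64(240.5), np.float64(257.5)] [ 22.3   5.2  -7.4 -22.2] ctr in -1.12 out 0.08 [-26.9 -27.3 -27.7 -28.1]
360 [np.float64(203.5), np.float64(216.5), np.float64(241.5), np.float64(253.5)] [ 23.2  12.7  -8.2 -18.6] ctr in 2.22 out 2.29 [36.3 36.7 37.6 38. ]
400 [np.float64(204.5), np.float64(216.5), np.float64(241.5), np.float64(253.5)] [ 22.4  12.7  -8.2 -18.6] ctr in 2.25 out 1.92 [67.9 68.6 70.2 71. ]
420 [np.float64(203.5), np.float64(227.5), np.float64(241.5), np.float64(253.5)] [ 23.2   3.6  -8.2 -18.5] ctr in -2.27 out 2.34 [83.6 85.4 86.5 87.5]
500 [np.float64(204.5), np.float64(217.5), np.float64(241.5), np.float64(254.5)] [ 22.5  11.9  -8.1 -19.3] ctr in 1.91 out 1.56 [146.8 148.5 151.7 153.5]
530 [np.float64(204.5), np.float64(217.5), np.float64(241.5), np.float64(254.5)] [ 22.5  12.   -8.1 -19.3] ctr in 1.93 out 1.58 [170.4 172.4 176.1 178.2]
centre line tool x =  [-0.00316587  1.89545385] angle deg -0.18139044828612952
blue tool y -18.218054755934002 20.739858067036668
```

```bash
python3 -m inch '[[0.0006,0.0018,0.03,0,0,0.002,0.6],[0.0006,0.0018,0.055,0,0,0.002,0.6],[0.0006,0.0018,0.068,0,0,0.002,0.6],[0.0006,0.0018,0.068,0,0,0.002,0.6],[0.0006,0.0018,0.068,0,0,0.002,0.6]]'
python3 wb.py w5 .113; sed -i 's/^h=.*h\[:290\]=0;/h=(H>5)\&(H<20)\&(S>120)\&(d>0); h[:280]=0;/' m4.py
python3 - <<'E'
from h import *
im=cv2.imread("pics/w5.png"); cv2.imwrite("pics/w5c.png",cv2.resize(im[140:380,180:500],None,fx=2.5,fy=2.5))
E
```

```text
time: 5.13
ee_pos: [0.5325, -0.0349, 0.0814]
tcp_rot: [-180.0, -0.1, 173.7]
wrist_force: [-0.4, 0.5, -0.2]
opening: 0.0431
n 5586 [313.15216613 328.46097386] ztop 0.11330792077801065 top rect depth ((531.0050048828125, -35.249107360839844), (43.56571578979492, 15.40185832977295), 81.03964233398438)
ray rect ((528.9126586914062, -35.03499221801758), (42.521358489990234, 14.879237174987793), 83.79329681396484)
```

View pics/w5c.png

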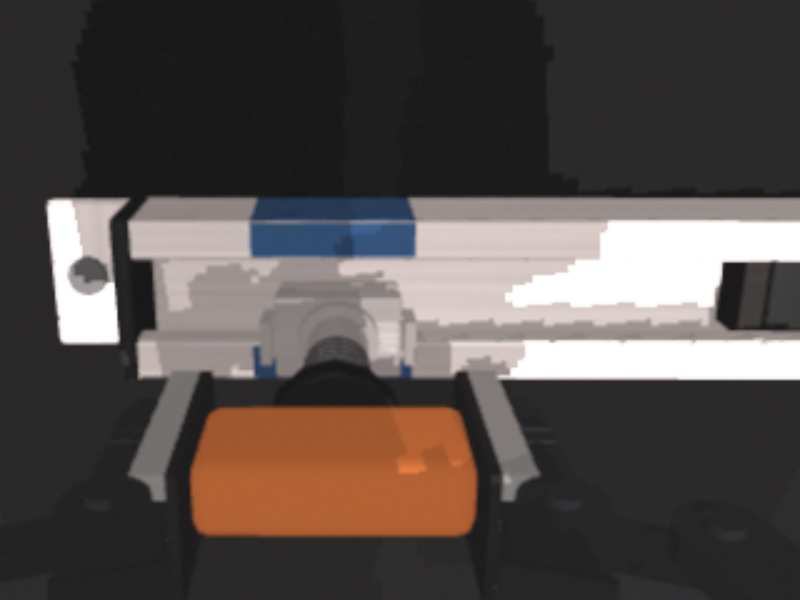

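The foot hovers over the slot between the blue marks (crop cols 252–413); its centre is near crop (338,330).

```bash
python3 - <<'E'
from h import *
f=np.load("pics/w5.npz"); im,d,K,T=[f[k] for k in("im","d","K","T")]; P=pts(d,K,T)
tcp=(T@np.linalg.inv(np.array(optics.camera_info("wrist")["mount"])))
tool=lambda p:((p-tcp[:3,3])@tcp[:3,:3])*1000
print(tcp[:3,3])
for c in(240,360,375,390,400,410):
    z=P[:,c,2]*1000; r=[(i,int(round(z[i]))) for i in range(205,300) if abs(z[i]-z[i-1])>4]; print(c,r)
# edges from crop rows: near outer/inner, far inner/outer
Q=tool(P)
for c in(300,313,326):   # handle profile
    print(c,[(i,round(Q[i,c,0],1),round(Q[i,c,2],1)) for i in range(298,358,4)])
# head side extents (tool x profile of foot)
for c in(305,315,325): print(c,[(i,round(Q[i,c,0],1),round(Q[i,c,2],1)) for i in range(248,300,3)])
E
```

```text
[ 0.53252302 -0.03490136  0.08141656]
240 [(244, 2), (272, 20), (291, 0), (299, 91)]
360 [(244, 2), (272, 19), (291, -1)]
375 [(244, 3), (272, 19), (288, 88), (290, 224), (291, 91)]
390 [(244, 2), (272, 20), (291, 0), (299, 90)]
400 [(225, 19), (244, 2), (272, 19), (291, 1)]
410 [(234, 224), (235, 26), (244, 2), (248, 224), (249, 2), (253, 224), (254, 2), (272, 18), (291, -1)]
300 [(298, np.float64(7.7), np.float64(-9.0)), (302, np.float64(5.7), np.float64(-8.8)), (306, np.float64(7.1), np.float64(-15.0)), (310, np.float64(7.5), np.float64(-19.1)), (314, np.float64(7.4), np.float64(-22.2)), (318, np.float64(7.3), np.float64(-25.1)), (322, np.float64(7.0), np.float64(-27.5)), (326, np.float64(6.8), np.float64(-30.1)), (330, np.float64(5.4), np.float64(-30.5)), (334, np.float64(4.0), np.float64(-30.9)), (338, np.float64(2.8), np.float64(-31.7)), (342, np.float64(1.2), np.float64(-32.0)), (346, np.float64(-0.6), np.float64(-31.9)), (350, np.float64(-3.3), np.float64(-30.5)), (354, np.float64(-85.2), np.float64(82.0))]
313 [(298, np.float64(8.1), np.float64(-9.7)), (302, np.float64(5.7),
[... 2835 characters left out ...]
3), np.float64(80.0)), (254, np.float64(7.4), np.float64(49.0)), (257, np.float64(10.8), np.float64(34.4)), (260, np.float64(9.6), np.float64(33.0)), (263, np.float64(7.9), np.float64(32.9)), (266, np.float64(7.5), np.float64(29.4)), (269, np.float64(6.1), np.float64(28.6)), (272, np.float64(4.1), np.float64(29.2)), (275, np.float64(4.1), np.float64(25.0)), (278, np.float64(4.0), np.float64(21.3)), (281, np.float64(4.8), np.float64(15.6)), (284, np.float64(5.2), np.float64(11.1)), (287, np.float64(11.7), np.float64(-6.2)), (290, np.float64(11.4), np.float64(-8.8)), (293, np.float64(10.8), np.float64(-10.3)), (296, np.float64(9.7), np.float64(-11.1)), (299, np.float64(7.3), np.float64(-9.0))]
```

```bash
python3 - <<'E'
from h import *
f=np.load("pics/w5.npz"); im,d,K,T=[f[k] for k in("im","d","K","T")]
tcp=(T@np.linalg.inv(np.array(optics.camera_info("wrist")["mount"])))
tool=lambda p:((p-tcp[:3,3])@tcp[:3,:3])*1000
for c in(240,360,400,500):
  w=tool(ray([[c,243.5],[c,290.5]],K,T,.025)); print(c,w.round(2)[:,:2],"ctr",w[0,0]-10.5,w[1,0]+20.5)
  w=tool(ray([[c,271.5]],K,T,.018)); print("lip",w[0,:2]+[10.5,0])
E
```

```text
240 [[ 11.54 -45.26]
 [-19.89 -47.2 ]] ctr 1.0422679809790214 0.6088279221418027
lip [  0.76559764 -48.00884009]
360 [[ 11.61  28.  ]
 [-19.8   29.28]] ctr 1.1101522294303194 0.6989639847652107
lip [ 0.84914286 29.77226081]
400 [[ 11.63  52.41]
 [-19.77  54.75]] ctr 1.1327625948459268 0.7289847817942139
lip [ 0.8769689  55.67847263]
500 [[ 11.69 113.37]
 [-19.7  118.38]] ctr 1.1892498008568122 0.8039831268497579
lip [  0.94648515 120.39851391]
```

```bash
python3 -m inch '[[-0.0001,0,0.008,0,0,0,0.6],[-0.0001,0,0.014,0,0,0,0.6],[-0.0001,0,0.0175,0,0,0,0.6],[-0.0001,0,0.019,0,0,0,0.6],[-0.0001,0,0.0205,0,0,0,0.6]]' 
python3 -m inch '[[0,0,0.0015,0,0,0,0.6],[0,0,0.003,0,0,0,0.6],[0,0,0.003,0,0,0,0.6]]'
```

```text
time: 5.6
ee_pos: [0.533, -0.0343, 0.061]
tcp_rot: [180.0, -0.0, 173.8]
wrist_force: [-0.0, 0.4, -1.1]
opening: 0.043
time: 5.85
ee_pos: [0.533, -0.0343, 0.0579]
tcp_rot: [-180.0, -0.0, 173.8]
wrist_force: [0.2, -0.6, -0.3]
opening: 0.0434
```

```bash
python3 -m inch '[[0,0,0.002,0,0,0,0.6],[0,0,0.004,0,0,0,0.6],[0,0,0.006,0,0,0,0.6],[0,0,0.0075,0,0,0,0.6],[0,0,0.0075,0,0,0,0.6]]' 
python3 -m inch '[[0,0,0.0015,0,0,0,0.6],[0,0,0.003,0,0,0,0.6],[0,0,0.0035,0,0,0,0.6],[0,0,0.0035,0,0,0,0.6]]'
```

```text
time: 6.27
ee_pos: [0.5332, -0.0343, 0.0508]
tcp_rot: [180.0, 0.0, 173.8]
wrist_force: [-0.4, 0.4, 4.7]
opening: 0.0433
time: 6.6
ee_pos: [0.5333, -0.0342, 0.0476]
tcp_rot: [180.0, 0.1, 173.8]
wrist_force: [0.3, 1.2, 7.5]
opening: 0.0432
```

```bash
python3 -m inch '[[0,-0.0001,0,0,0,0.12,0.6],[0,-0.0002,0,0,0,0.24,0.6],[0,-0.0003,0,0,0,0.36,0.6],[0,-0.0004,0,0,0,0.48,0.6],[0,-0.0005,0,0,0,0.6,0.6],[0.0001,-0.0006,0,0,0,0.72,0.6],[0.0001,-0.0006,0,0,0,0.72,0.6]]'
python3 -c "
from h import *; o=telemetry.get_obs(); print(o['torque'],o['wrist_force'],o['q'].round(1))"
```

```text
time: 7.18
ee_pos: [0.5334, -0.035, 0.0477]
tcp_rot: [179.9, 0.1, 132.2]
wrist_force: [0.6, -0.4, 5.5]
opening: 0.0432
[-0.01683395 -0.16244621 -0.03132228] [ 0.57474457 -0.44893472  5.52485257] [ -3.7   3.3 -12.1  74.6  -0.   44.1]
```

```bash
python3 -m inch '[[0,0,0.0005,0,0,0,0.6],[0,0,0.001,0,0,0,0.6],[0,0,0.001,0,0,0,0.6]]'
python3 - <<'E'
from h import *
f=[]
for i in range(4): cam("wrist"); f.append(telemetry.get_obs()["wrist_force"])
print(np.round(f,1)); print(telemetry.get_obs()["torque"])
E
python3 wb.py w6 .08; python3 go.py .5333 -.0352 .0467 -6.2
python3 - <<'E'
from h import *
f=np.load("pics/w6.npz"); im,d,K,T=[f[k] for k in("im","d","K","T")]; P=pts(d,K,T)
tcp=(T@np.linalg.inv(np.array(optics.camera_info("wrist")["mount"]))); Q=((P-tcp[:3,3])@tcp[:3,:3])*1000
for c in(300,313,326): print(c,[(i,round(Q[i,c,0],1),round(Q[i,c,2],1)) for i in range(314,358,3)])
E
```

```text
time: 7.43
ee_pos: [0.5334, -0.035, 0.0468]
tcp_rot: [179.9, 0.1, 132.8]
wrist_force: [0.8, 0.3, 7.6]
opening: 0.0435
[[ 0.4 -0.3  8. ]
 [-0.1 -0.1  7.2]
 [ 0.6  0.1  7.8]
 [ 0.4 -0.2  7.6]]
[-8.06988831e-02  4.84781559e-05 -3.25036058e-02]
n 5343 [313.33726371 329.05539959] ztop 0.07884641156987982 top rect depth ((532.2128295898438, -34.43557357788086), (42.60285186767578, 13.685493469238281), 43.28777313232422)
ray rect ((530.0159912109375, -32.18616485595703), (41.231178283691406, 15.112570762634277), 42.81413269042969)
[-0.0001 -0.0003  0.0002] [1.400e-03 7.000e-04 8.551e-01] t 7.6833 [ 0.53343679 -0.03496511  0.04685405] [1.79943386e+02 6.72709597e-02 1.32793922e+02] [0.23873267 0.65699874 7.94033428] 0.043438297298649176
300 [(314, np.float64(6.8), np.float64(-22.0)), (317, np.float64(6.9), np.float64(-24.5)), (320, np.float64(6.7), np.float64(-26.3)), (323, np.float64(6.5), np.float64(-28.3)), (326, np.float64(6.5), np.float64(-30.3)), (329, np.float64(5.4), np.float64(-30.6)), (332, np.float64(4.9), np.float64(-31.9)), (335, np.float64(3.6), np.float64(-31.9)), (338, np.floa
[... 902 characters left out ...]
, (356, np.float64(-63.3), np.float64(48.2))]
326 [(314, np.float64(7.4), np.float64(-22.9)), (317, np.float64(6.8), np.float64(-24.3)), (320, np.float64(6.4), np.float64(-25.8)), (323, np.float64(6.8), np.float64(-28.8)), (326, np.float64(6.5), np.float64(-30.3)), (329, np.float64(5.8), np.float64(-31.3)), (332, np.float64(4.6), np.float64(-31.3)), (335, np.float64(3.3), np.float64(-31.4)), (338, np.float64(2.1), np.float64(-31.5)), (341, np.float64(0.9), np.float64(-31.6)), (344, np.float64(-0.4), np.float64(-31.5)), (347, np.float64(-1.8), np.float64(-31.5)), (350, np.float64(-2.5), np.float64(-32.3)), (353, np.float64(-4.5), np.float64(-31.3)), (356, np.float64(-62.2), np.float64(46.8))]
```

```bash
python3 -m inch '[[0,-0.0001,0,0,0,0.12,0.6],[0,-0.0002,0,0,0,0.24,0.6],[0,-0.0003,0,0,0,0.36,0.6],[0,-0.0004,0,0,0,0.48,0.6],[0,-0.0005,0,0,0,0.6,0.6],[0.0001,-0.0006,0,0,0,0.72,0.6],[0.0001,-0.0006,0,0,0,0.84,0.6],[0.0001,-0.0006,0,0,0,0.855,0.6],[0.0001,-0.0006,0,0,0,0.855,0.6]]'
python3 - <<'E'
from h import *
im,d,K,T=cam("wrist"); cv2.imwrite("pics/w7.png",im[:,:,::-1]); np.savez("pics/w7.npz",im=im,d=d,K=K,T=T); o=telemetry.get_obs(); print(o["torque"],o["wrist_force"],o["tcp_rot"]); cv2.imwrite("pics/w7c.png",cv2.resize(im[60:380,180:500,::-1],None,fx=1.8,fy=1.8))
E
```

```text
time: 8.43
ee_pos: [0.5323, -0.0353, 0.0466]
tcp_rot: [180.0, 0.0, 83.7]
wrist_force: [-1.1, -0.6, 7.3]
opening: 0.0433
[-0.03982765  0.48789429 -0.0078018 ] [-1.50758982 -0.45975424  7.1363223 ] [1.79980222e+02 5.03114339e-03 8.37815644e+01]
```

View pics/w7c.png

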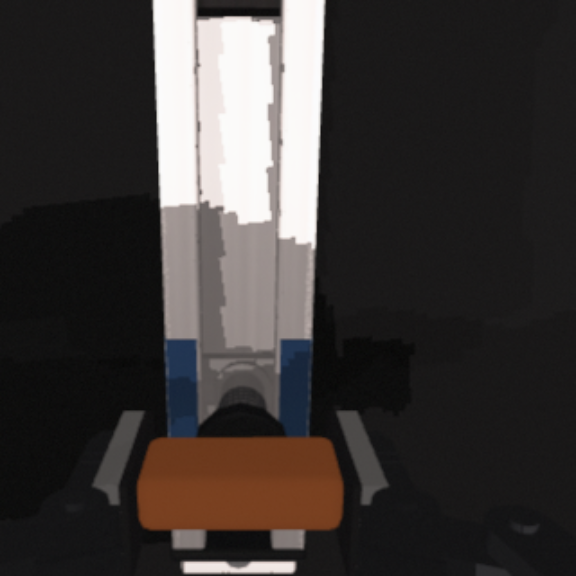

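Turned: handle now lies across the slot, collar centred between the blue marks at crop (240,420); stop's black face at crop row ~15. Checking centring numerically before release of pressure.

```bash
python3 - <<'E'
from h import *
f=np.load("pics/w7.npz"); im,d,K,T=[f[k] for k in("im","d","K","T")]; P=pts(d,K,T)
tcp=(T@np.linalg.inv(np.array(optics.camera_info("wrist")["mount"]))); Q=((P-tcp[:3,3])@tcp[:3,:3])*1000
for r in(120,180,220,240,250):
    q=P[r]; top=(q[:,2]>.022)&(q[:,2]<.029); u=np.nonzero(top)[0]; u=u[(u>250)&(u<370)]
    g=np.argmax(np.diff(u)); e=[u[0]-.5,u[g]+.5,u[g+1]-.5,u[-1]+.5]
    w=((ray([[x,r] for x in e],K,T,.025)-tcp[:3,3])@tcp[:3,:3])*1000; print(r,e,w[:,1].round(1),"x",w[0,0].round(1),"ctr",w[1:3,1].mean().round(2),w[[0,3],1].mean().round(2))
H,S,V=cv2.split(cv2.cvtColor(im,cv2.COLOR_RGB2HSV)); h=(H>5)&(H<20)&(S>120)&(d>0);h[:290]=0
t=Q[h]; t=t[t[:,2]<-25]; print("handle y",np.percentile(t[:,1],[1,99]),"x max",np.percentile(t[:,0],98),"ztop",np.percentile(t[:,2],10))
# collar and neck y extents
for r in(275,282,288,294): 
    q=Q[r,270:360]; k=(q[:,2]<22)&(q[:,0]>2)&(q[:,0]<16)&(abs(q[:,1])<15); print(r,q[k][:,1].min() if k.any() else None,q[k][:,1].max() if k.any() else None,np.median(q[k][:,2]) if k.any() else None)
# stop face: black region in slot
for r in range(60,80,2): print(r,int(V[r,308:324].mean()),Q[r,313].round(1),end=';')
E
```

```text
120 [np.float64(266.5), np.float64(288.5), np.float64(334.5), np.float64(356.5)] [-21.4 -11.4   9.5  19.5] x 80.5 ctr -0.95 -0.95
180 [np.float64(268.5), np.float64(289.5), np.float64(333.5), np.float64(354.5)] [-21.5 -11.5   9.5  19.5] x 53.5 ctr -0.97 -0.97
220 [np.float64(269.5), np.float64(290.5), np.float64(332.5), np.float64(353.5)] [-21.7 -11.4   9.4  19.7] x 33.9 ctr -0.99 -0.99
240 [np.float64(270.5), np.float64(291.5), np.float64(332.5), np.float64(352.5)] [-21.6 -11.1   9.6  19.6] x 23.6 ctr -0.75 -1.0
250 [np.float64(270.5), np.float64(291.5), np.float64(331.5), np.float64(352.5)] [-21.8 -11.1   9.1  19.8] x 18.3 ctr -1.01 -1.0
handle y [-21.32070619  21.00015789] x max 6.961111578931239 ztop -32.15048737350931
275 -14.697995290160547 14.76972874323056 20.068325109556973
282 -5.723411840825369 6.365009570990191 9.690907189979805
288 -6.841009983476534 6.374484403213727 -8.375376443344257
294 -9.50589251458228 8.992037235452194 -9.122776815013077
60 42 [106.7  -0.3  30.7];62 42 [105.8  -0.3  30.1];64 24 [105.4  -0.3  32.2];66 15 [105.3  -0.3  36.7];68 15 [105.2  -0.3  41.4];70 209 [104.7  -0.3  44. ];72 246 [104.   -0.3  45. ];74 250 [103.2  -0.3  45.4];76 251 [102.2  -0.3  44.8];78 251 [101.2  -0.3  44.3];
```

```bash
python3 -m inch '[[0,-0.0007,0,0,0,0,0.6],[0,-0.0007,-0.0008,0,0,0,0.6],[0,-0.0007,-0.0016,0,0,0,0.6],[0,-0.0007,-0.0024,0,0,0,0.6],[0,-0.0007,-0.003,0,0,0,0.6],[0,-0.0007,-0.003,0,0,0,0.6]]'
python3 -m inch '[[0,0,-0.0005,0,0,0,0.6],[0,0,-0.0005,0,0,0,0.6]]'
python3 -m inch '[[0,0,-0.0004,0,0,0,0.6],[0,0,-0.0004,0,0,0,0.6]]'
python3 -c "
from h import *; o=telemetry.get_obs(); print(o['torque'],o['wrist_force'],o['tcp_rot'])"
```

```text
time: 8.98
ee_pos: [0.5322, -0.0353, 0.0497]
tcp_rot: [179.9, 0.0, 83.8]
wrist_force: [1.6, 0.2, 4.9]
opening: 0.0432
time: 9.15
ee_pos: [0.5321, -0.0353, 0.0501]
tcp_rot: [179.9, 0.0, 83.7]
wrist_force: [0.8, -0.2, 5.3]
opening: 0.0432
time: 9.32
ee_pos: [0.5321, -0.0352, 0.0503]
tcp_rot: [179.9, 0.0, 83.6]
wrist_force: [3.1, -1.4, 5.1]
opening: 0.0435
[-0.20192638 -0.64075402 -0.03329248] [ 3.07880838 -1.44790927  5.09630809] [1.79940691e+02 4.18070361e-03 8.36191313e+01]
```

```bash
cat > m7.py <<'E'
import sys; from h import *
n=sys.argv[1]; im,d,K,T=cam("wrist"); cv2.imwrite(f"pics/{n}.png",im[:,:,::-1])
P=pts(d,K,T); tcp=(T@np.linalg.inv(np.array(optics.camera_info("wrist")["mount"]))); Q=((P-tcp[:3,3])@tcp[:3,:3])*1000
for r in(120,180,220,240):
    q=P[r]; u=np.nonzero((q[:,2]>.022)&(q[:,2]<.029))[0]; u=u[(u>250)&(u<370)]
    if len(u)<10: continue
    w=((ray([[u[0]-.5,r],[u[-1]+.5,r]],K,T,.025)-tcp[:3,3])@tcp[:3,:3])*1000; print(r,w[:,1].round(1),"ctr",w[:,1].mean().round(2))
H,S,V=cv2.split(cv2.cvtColor(im,cv2.COLOR_RGB2HSV)); h=(H>5)&(H<20)&(S>120)&(d>0);h[:290]=0
t=Q[h]; k=t[:,2]<-25; print("handle y",np.percentile(t[k][:,1],[1,99]),"xmax",np.percentile(t[k][:,0],98),"ztop",np.percentile(t[:,2],10),"world z top",np.percentile(P[h][:,2],90))
tp=t[t[:,2]<np.percentile(t[:,2],10)+3]; A=np.c_[tp[:,:2],np.ones(len(tp))]; print("top plane tilt deg x,y",np.degrees(np.linalg.lstsq(A,tp[:,2],rcond=None)[0][:2]))
f=[]
for i in range(3): cam("wrist"); f.append(telemetry.get_obs()["wrist_force"])
o=telemetry.get_obs(); print("F",np.mean(f,0).round(2),"T",o["torque"].round(2),o["ee_pos"].round(4),o["tcp_rot"].round(2),o["time"],o["opening"])
E
python3 m7.py w8
```

```text
120 [-21.4  19.9] ctr -0.73
180 [-21.5  20. ] ctr -0.74
220 [-21.2  19.7] ctr -0.75
240 [-21.6  19.5] ctr -1.01
handle y [-21.30644426  20.97739984] xmax 6.961473913313135 ztop -32.00165811526347 world z top 0.08235970552264553
top plane tilt deg x,y [ 4.26506889 -0.82734017]
F [ 3.55 -0.5   4.64] T [-0.21 -0.73  0.02] [ 0.532  -0.0352  0.0502] [1.7996e+02 1.0000e-02 8.3560e+01] 9.5167 0.04323827286007553
```

```bash
python3 -m inch '[[0,0.0004,-0.0002,0,0,0,0.6],[0,0.0004,-0.0005,0,0,0,0.6],[0,0.0004,-0.0005,0,0,0,0.6]]'
python3 -m inch '[[0,0,-0.0005,0,0,0,0.6],[0,0,-0.0005,0,0,0,0.6]]'
python3 m7.py w9 | tail -3
```

```text
time: 9.77
ee_pos: [0.532, -0.0352, 0.0505]
tcp_rot: [-180.0, -0.0, 83.5]
wrist_force: [2.4, -1.3, 3.7]
opening: 0.0436
time: 9.93
ee_pos: [0.532, -0.0352, 0.0507]
tcp_rot: [-180.0, 0.0, 83.5]
wrist_force: [4.2, -1.2, 1.7]
opening: 0.0431
handle y [-21.36959718  20.99433282] xmax 6.951983481084757 ztop -31.99048745801234 world z top 0.08266354769327451
top plane tilt deg x,y [ 4.04009466 -0.81784371]
F [ 3.83 -1.03 -0.87] T [-0.24 -1.03 -0.03] [ 0.532  -0.0352  0.0507] [-179.98    0.     83.53] 10.1333 0.04325597223468154
```

```bash
python3 -m inch '[[0,0.0003,0,0,0,0,0.6],[0,0.0006,0,0,0,0,0.6],[0,0.0006,0,0,0,0,0.6]]'
python3 m7.py w10
```

```text
time: 10.38
ee_pos: [0.5321, -0.0352, 0.0507]
tcp_rot: [-179.9, 0.0, 83.5]
wrist_force: [1.5, -0.2, -0.8]
opening: 0.0432
120 [-21.4  19.5] ctr -0.97
180 [-21.5  19.5] ctr -0.99
220 [-21.2  19.7] ctr -0.76
240 [-21.1  19.6] ctr -0.76
handle y [-21.35703436  20.98597947] xmax 6.968976447531957 ztop -31.9467953201725 world z top 0.08265177627139099
top plane tilt deg x,y [ 4.21205343 -0.71347202]
F [ 0.86 -0.28 -0.93] T [-0.08 -0.05  0.01] [ 0.5321 -0.0352  0.0507] [-179.93    0.     83.52] 10.5833 0.04292048858528974
```

```bash
python3 -m inch '[[0.002,0,0,0,0,-0.004,0.6],[0.005,0,0,0,0,-0.004,0.6],[0.009,0,0,0,0,-0.004,0.6],[0.013,0,0,0,0,-0.004,0.6],[0.017,-0.0001,0,0,0,-0.004,0.6],[0.021,-0.0001,0,0,0,-0.004,0.6],[0.025,-0.0001,0,0,0,-0.004,0.6]]'
python3 go.py .54 .06 .05 -6.2
```

```text
time: 11.17
ee_pos: [0.5349, -0.0109, 0.0507]
tcp_rot: [-179.9, 0.1, 83.7]
wrist_force: [0.3, -5.7, -1.8]
opening: 0.0432
[ 0.071  -0.0027  0.0006] [-0.001   0.0019 -0.0012] t 11.1667 [ 0.53489959 -0.01090165  0.0507149 ] [-1.79944614e+02  1.09841216e-01  8.37289266e+01] [ 0.34912545 -5.72349164 -1.81249744] 0.043203198935240016
```

```bash
python3 -m inch '[[0.005,0,0,0,0,0,0.6],[0.01,0,0,0,0,0,0.6],[0.015,0,0,0,0,0,0.6],[0.02,0,0,0,0,0,0.6],[0.025,0,0,0,0,0,0.6],[0.03,0,0,0,0,0,0.6],[0.035,0,0,0,0,0,0.6],[0.04,0,0,0,0,0,0.6],[0.045,0,0,0,0,0,0.6],[0.05,0,0,0,0,0,0.6],[0.054,0,0,0,0,0,0.6],[0.056,0,0,0,0,0,0.6]]'
python3 m7.py w11
```

```text
time: 12.17
ee_pos: [0.541, 0.0451, 0.0507]
tcp_rot: [-179.9, 0.1, 83.8]
wrist_force: [0.2, -6.1, -1.6]
opening: 0.0435
120 [-20.9  19.9] ctr -0.5
180 [-21.  20.] ctr -0.5
220 [-21.2  19.7] ctr -0.76
240 [-21.1  20.1] ctr -0.51
handle y [-21.3645879   20.99763596] xmax 6.986535371504251 ztop -31.959790065124203 world z top 0.08265496170585913
top plane tilt deg x,y [ 4.58889266 -0.80052011]
F [-0.8  -2.59 -1.93] T [-0.68  0.27  0.01] [0.5411 0.0453 0.0507] [-179.95    0.     83.77] 12.3667 0.043227175363155075
```

```bash
python3 -m inch '[[0.002,0,0,0,0,0,0.6],[0.004,0,0,0,0,0,0.6],[0.006,0,0,0,0,0,0.6],[0.008,0,0,0,0,0,0.6],[0.01,0,0,0,0,0,0.6]]'
python3 -m inch '[[0.0007,0,0,0,0,0,0.6],[0.0015,0,0,0,0,0,0.6]]'
python3 -m inch '[[0.0007,0,0,0,0,0,0.6],[0.0015,0,0,0,0,0,0.6]]'
```

```text
time: 12.78
ee_pos: [0.5423, 0.0547, 0.0508]
tcp_rot: [-180.0, 0.1, 83.7]
wrist_force: [-1.0, -6.2, -2.7]
opening: 0.043
time: 12.95
ee_pos: [0.5425, 0.0562, 0.0508]
tcp_rot: [-180.0, 0.1, 83.7]
wrist_force: [0.2, -6.1, -3.0]
opening: 0.043
time: 13.12
ee_pos: [0.5426, 0.0576, 0.0507]
tcp_rot: [-180.0, 0.1, 83.7]
wrist_force: [0.4, -4.9, -2.7]
opening: 0.0436
```

```bash
python3 -m inch '[[0.0005,0,0,0,0,0,0.6],[0.001,0,0,0,0,0,0.6]]'
```

```text
time: 13.28
ee_pos: [0.5427, 0.0586, 0.0507]
tcp_rot: [-180.0, 0.1, 83.7]
wrist_force: [-1.4, -4.6, -3.1]
opening: 0.043
```

```bash
for i in 1 2 3; do python3 -m inch '[[0.0005,0,0.0001,0,0,0,0.6],[0.001,0,0.0001,0,0,0,0.6],[0.001,0,0.0001,0,0,0,0.6]]' | grep -E "ee_pos|force"; done
```

```text
ee_pos: [0.5429, 0.0598, 0.0507]
wrist_force: [-0.6, -4.8, -2.1]
ee_pos: [0.543, 0.0608, 0.0507]
wrist_force: [0.1, -6.0, -1.6]
ee_pos: [0.5432, 0.0615, 0.0507]
wrist_force: [-0.2, -6.4, -1.4]
```

```bash
python3 -m inch '[[0.0005,0,0,0,0,0,0.6],[0.001,0,0,0,0,0,0.6],[0.001,0,0,0,0,0,0.6]]' | grep -E "ee_pos|force"; python3 -c "
from h import *
f=[]
for i in range(3): cam('wrist'); f.append(telemetry.get_obs()['wrist_force'])
o=telemetry.get_obs(); print(np.round(f,1),o['ee_pos'],o['time'])"
```

```text
ee_pos: [0.5433, 0.0624, 0.0507]
wrist_force: [-0.1, -7.1, -0.5]
[[ 0.4 -6.9 -0.1]
 [-1.1 -6.5 -0.2]
 [ 0.2 -7.3 -0.9]] [0.54333342 0.06237748 0.0507421 ] 14.4333
```

```bash
python3 -m inch '[[0.0005,0,0,0,0,0,0.6],[0.001,0,0,0,0,0,0.6],[0.001,0,0,0,0,0,0.6]]' | grep -E "ee_pos|force"; python3 -c "
from h import *
f=[]
for i in range(3): cam('wrist'); f.append(telemetry.get_obs()['wrist_force'])
o=telemetry.get_obs(); print(np.round(f,1),o['ee_pos'],o['time'])
im=cam('wrist')[0]; cv2.imwrite('pics/w12c.png',cv2.resize(im[200:320,240:390,::-1],None,fx=4,fy=4))"
```

```text
ee_pos: [0.5435, 0.0633, 0.0508]
wrist_force: [-0.6, -8.4, -1.0]
[[-0.  -7.9 -1. ]
 [-0.6 -6.8 -1.6]
 [-1.  -7.6 -1.7]] [0.54350872 0.06327369 0.05073057] 14.8333
```

View pics/w12c.png

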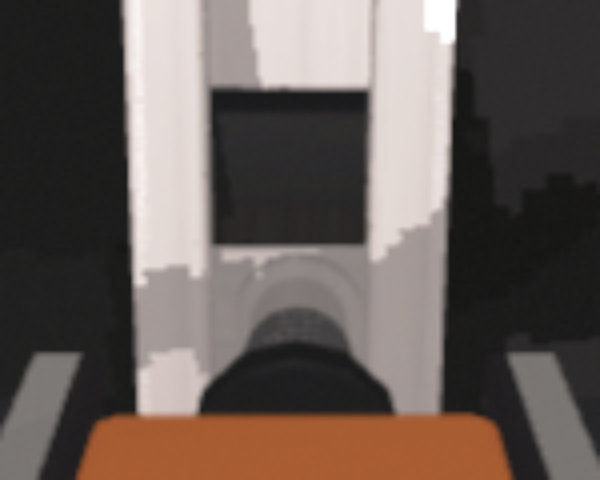

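```bash
python3 -m inch '[[0.0007,0,0,0,0,0,0.6],[0.0015,0,0,0,0,0,0.6],[0.0015,0,0,0,0,0,0.6]]' | grep -E "ee_pos|force"; python3 - <<'E'
from h import *
f=[]
for i in range(3): im,d,K,T=cam('wrist'); f.append(telemetry.get_obs()['wrist_force'])
o=telemetry.get_obs(); print(np.round(f,1),o['ee_pos'],o['time'])
P=pts(d,K,T); tcp=(T@np.linalg.inv(np.array(optics.camera_info("wrist")["mount"]))); Q=((P-tcp[:3,3])@tcp[:3,:3])*1000; V=im.max(2)
for c in(298,303,313,323,328): print(c,[(i,int(V[i,c]),*Q[i,c,[0,2]].round(1).tolist()) for i in range(250,274,1)])
E
```

```text
ee_pos: [0.5438, 0.0646, 0.0507]
wrist_force: [0.1, -8.4, -2.0]
[[ 0.2 -9.3 -1.6]
 [ 0.  -9.1 -2. ]
 [ 0.2 -8.4 -1.7]] [0.54373443 0.0645629  0.05063627] 15.2833
298 [(250, 42, 14.0, 34.1), (251, 42, 13.2, 34.9), (252, 42, 12.7, 34.6), (253, 39, 12.3, 34.2), (254, 39, 11.9, 33.6), (255, 40, 11.1, 34.1), (256, 43, 10.4, 34.5), (257, 43, 9.7, 34.7), (258, 43, 9.6, 33.5), (259, 43, 8.6, 34.5), (260, 42, 7.9, 35.0), (261, 43, 7.6, 34.1), (262, 59, 7.3, 33.5), (263, 120, 6.9, 32.9), (264, 142, 6.2, 33.1), (265, 144, 5.9, 32.5), (266, 143, 5.0, 33.3), (267, 142, 4.7, 32.6), (268, 143, 3.4, 34.3), (269, 142, 3.6, 32.4), (270, 142, 2.7, 33.1), (271, 142, 1.9, 33.6), (272, 144, 2.0, 32.0), (273, 142, 1.4, 31.9)]
303 [(250, 43, 13.5, 35.5), (251, 42, 13.2, 34.8), (252, 41, 12.6, 34.7), (253, 41, 12.3, 34.0), (254, 42, 11.9, 33.5), (255, 43, 11.0, 34.4), (256, 42, 10.9, 33.1), (257, 43, 9.9, 34.3), (258, 42, 9.3, 34.3), (259, 42, 8.5, 34.9), (260, 43, 8.4, 33.6), (261, 43, 7.6, 34.1), (262, 53, 7.1, 33.9), (263, 145, 7.0, 32.6), (264, 189, 5.9, 33.9), (265, 199, 5.8, 32.7), (266, 167, 6.1, 30.4
[... 1119 characters left out ...]
.7, 32.4), (268, 132, 4.7, 30.9), (269, 140, 4.7, 29.5), (270, 144, 3.9, 30.0), (271, 145, 3.6, 29.5), (272, 143, 2.7, 30.2), (273, 143, 2.2, 30.0)]
328 [(250, 40, 13.7, 34.9), (251, 41, 13.2, 34.7), (252, 41, 13.0, 33.7), (253, 40, 11.7, 35.7), (254, 41, 11.6, 34.5), (255, 41, 11.1, 34.2), (256, 43, 10.2, 35.0), (257, 42, 10.0, 33.9), (258, 40, 9.2, 34.5), (259, 42, 8.8, 34.1), (260, 37, 8.2, 34.1), (261, 34, 7.4, 34.6), (262, 69, 6.8, 34.6), (263, 125, 6.9, 33.0), (264, 143, 6.6, 32.2), (265, 142, 5.4, 33.6), (266, 142, 5.5, 32.0), (267, 142, 4.6, 32.8), (268, 142, 3.8, 33.2), (269, 142, 3.5, 32.6), (270, 141, 3.2, 31.8), (271, 138, 2.3, 32.7), (272, 137, 2.1, 31.6), (273, 136, 1.9, 30.8)]
```

Head and stop are now adjacent with no gap (stop edge meets head at image row 262), with 9 N steady against about 5.5 N friction. The bolt is against the rubber. Easing off and releasing.

```bash
python3 -m inch '[[-0.0007,0,0,0,0,0,0.6],[-0.0012,0,0,0,0,0,0.6],[-0.0012,0,0,0,0,0,0.6]]' | grep -E "ee_pos|force"
python3 -m inch '[[0,0,0,0,0,0,0.45],[0,0,0,0,0,0,0.3],[0,0,0,0,0,0,0.25],[0,0,0,0,0,0,0.25],[0,0,0,0,0,0,0.25]]' | grep -E "ee_pos|force|open"
python3 - <<'E'
from h import *
im,d,K,T=cam('wrist'); P=pts(d,K,T); tcp=(T@np.linalg.inv(np.array(optics.camera_info("wrist")["mount"]))); Q=((P-tcp[:3,3])@tcp[:3,:3])*1000; V=im.max(2)
for c in(303,313,323): print(c,[(i,int(V[i,c]),*Q[i,c,[0,2]].round(1).tolist()) for i in range(256,270,1)])
H,S,_=cv2.split(cv2.cvtColor(im,cv2.COLOR_RGB2HSV)); h=(H>5)&(H<20)&(S>120)&(d>0);h[:280]=0; t=Q[h]
for a in(-30,-25,-20,-15): k=abs(t[:,2]-a)<1.5; print("near face x at z",a,np.percentile(t[k][:,0],98).round(1))
print("y",np.percentile(t[:,1],[1,99]),"ztop world",np.percentile(P[h][:,2],90))
E
```

```text
ee_pos: [0.5437, 0.064, 0.0507]
wrist_force: [1.0, -4.7, -3.0]
ee_pos: [0.5437, 0.0647, 0.0509]
wrist_force: [0.2, 0.2, -0.2]
opening: 0.0639
303 [(256, 43, 10.7, 33.8), (257, 43, 9.9, 34.2), (258, 42, 9.2, 34.6), (259, 44, 8.4, 35.1), (260, 42, 8.4, 33.6), (261, 44, 7.5, 34.4), (262, 43, 6.9, 34.3), (263, 38, 6.4, 34.1), (264, 88, 6.1, 33.4), (265, 129, 6.0, 32.2), (266, 143, 5.6, 31.8), (267, 143, 4.3, 33.4), (268, 142, 4.1, 32.4), (269, 143, 3.5, 32.5)]
313 [(256, 42, 10.6, 34.0), (257, 43, 9.6, 35.0), (258, 43, 9.1, 34.8), (259, 43, 8.6, 34.6), (260, 43, 7.7, 35.5), (261, 43, 7.4, 34.7), (262, 38, 6.7, 35.1), (263, 35, 6.1, 34.9), (264, 89, 5.6, 34.8), (265, 129, 5.7, 33.1), (266, 139, 5.2, 32.8), (267, 134, 5.0, 31.7), (268, 134, 5.3, 29.4), (269, 143, 4.6, 30.0)]
323 [(256, 44, 10.7, 33.6), (257, 44, 9.8, 34.4), (258, 45, 9.5, 33.7), (259, 45, 8.5, 35.0), (260, 42, 8.0, 34.7), (261, 36, 7.5, 34.4), (262, 35, 6.6, 35.2), (263, 34, 5.8, 35.7), (264, 90, 6.1, 33.5), (265, 130, 6.2, 31.8), (266, 143, 5.4, 32.3), (267, 144, 4.7, 32.5), (268, 139, 4.4, 31.8), (269, 130, 4.1, 31.1)]
near face x at z -30 3.0
near face x at z -25 3.5
near face x at z -20 3.4
near face x at z -15 3.4
y [-20.86125603  28.39445887] ztop world 0.08280022850750106
```

```bash
python3 -m inch '[[0,0,-0.01,0,0,0,0.25],[0,0,-0.025,0,0,0,0.25],[0,0,-0.05,0,0,0,0.25],[0,0,-0.08,0,0,0,0.25],[0,0,-0.11,0,0,0,0.25],[0,0,-0.11,0,0,0,0.25],[0,0,-0.11,0,0,0,0.25],[0,0,-0.11,0,0,0,0.25]]'
python3 - <<'E'
from h import *
im,d,K,T=cam('wrist'); cv2.imwrite('pics/w13.png',im[:,:,::-1]); P=pts(d,K,T)
H,S,V=cv2.split(cv2.cvtColor(im,cv2.COLOR_RGB2HSV)); h=(H>5)&(H<20)&(S>120)&(V>100)&(d>0)&(P[:,:,2]>.06)&(P[:,:,2]<.1); q=P[h]
print("ztop",np.percentile(q[:,2],90),cv2.minAreaRect((q[q[:,2]>np.percentile(q[:,2],90)-.004][:,:2]*1000).astype(np.float32)))
E
```

```text
time: 16.67
ee_pos: [0.5436, 0.0645, 0.1608]
tcp_rot: [180.0, -0.0, 83.8]
wrist_force: [-0.7, -0.1, -0.7]
opening: 0.0638
ztop 0.08291137466165965 ((607.0032348632812, -36.84443664550781), (38.831268310546875, 268.0235290527344), 32.8353157043457)
```

View pics/w13.png

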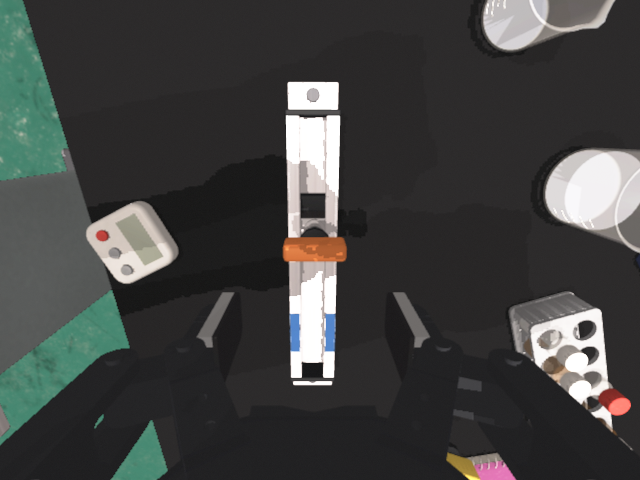

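The bolt stands upright across the slot at (315,249), with its head meeting the black stop at (313,218). The timer sits undisturbed at (132,242).

```bash
python3 -c "
from h import *
print(order.job_done()); print(telemetry.get_obs()['time'])"
```

```text
the job is handed in; nothing more can be done
None
the job is handed in; nothing more can be done
```

The orange bolt is mounted in the strut, slid against the black stop and released. I handed the job in at about 16.7 s, with the gripper well clear.

**How it went**
- I gripped the bolt by the ends of its handle and lowered it through the slot at the blue paint, with no contact force on the way down.
- I pressed it to about 8–9 N, turned it 90° and let it rise. At about 50.7 mm tool height the upward spring force on the gripper dropped to just the bolt's weight, so the lips had caught.
- I slid it about 97 mm with about 5–6 N of friction. It ended with a steady 9 N or so against the stop.

**Last checks**
- **Bolt:** after release it stood vertical, with its top at about 83 mm (about 82 mm expected when caught). Its head met the stop with no visible gap in the wrist picture.
- **Bystanders:** the timer looked undisturbed in the last picture. I did not re-measure the dish or the beaker after the move, but the arm never came near them.

**What was less clear**
- The moment of touching the stop did not show as a clean force step, because the bolt tilted slightly in the grip. I judged contact from the rising force and the picture together.
- After the turn there was a brief 4 N sideways load, which I relieved before sliding.
- My last automatic measurement of the handle's outline failed because it picked up other objects. I judged the final position from the picture and the earlier close-up depth readings.

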